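Tighten the cast-saw blade nut with the click wrench

ROBOT

A 6-joint arm with a two-finger parallel gripper is mounted at the origin on the work surface. World frame = base frame: x ahead of the robot, y to its left, z up, the work surface at z = 0. Lengths are in m, angles in rad, forces in N, time in s.
With the tool pointing down it reaches from about 0.35 to 0.775 m from the base axis. Payload 5.5 kg.
Tool frame: the origin (TCP) lies between the finger pads; the fingertips stand 19 mm ahead of it and the grasp point (between the pads) is the TCP; z points along the fingers, x is the direction in which the jaws open and shut, and the axes are right-handed (so a half turn about z gives the same grasp; the last joint's range is limited). The gripper opens to 85 mm and grips with 20 to 120 N. Pads are 22 mm wide; open, the fingers measure 114 mm over their backs; the gripper's body (76 mm by 85 mm) begins 54 mm behind the grasp point. The pads swing forward as they close: fully open they stand 13 mm farther back than shut.
Start: joints at [0.971, 0.313, 0.046, 1.304, 0, 1.431], TCP at [0.255, 0.515, 0.25] pointing down, gripper open.
Joint ranges: [-2.76, 2.76], [-0.86, 1.69], [-1.03, 1.26], [-2.2, 2.34], [-1.47, 1.5], [-3.14, 3.14]. Speed limits (rad/s): [2.57, 2.57, 3.14, 3.14, 3.14, 3.14].

INTERFACE

Orientations are given as a unit quaternion [w, x, y, z].
In Python, from workcell import env gives the robot as it stands. The module is installed in compiled form; this text tells all that it offers.
- The arm moves only by the tool carry_out, never from a script. Its argument "steps" is a list of rows, each a list of 7 numbers: the gripper command: -1 is shut, 1 is fully open, values between are in proportion, then the shift along the tool's x, y, z in m, then the turn, a rotation vector about the tool's x, y, z in rad. A call has 1 to 20 rows; each row shifts and turns the commanded pose from where the row before left it, along the tool's axes as they then stand; what a row does not reach is not made up. A row lasts 1/8 s, in which the tool goes at most 62.5 mm and 10.7 degrees, less where a joint would pass 70% of its speed; a pose out of reach is approached as far as the arm can. A call with a gripper value outside its range is refused whole. The fingers move at their own pace and stop on an object; "grip_force" is the grip in N (left out, the last holds). Time passes only in rows, so rows that do not move let the fingers close. It gives the time, the measured TCP pose, the force and the opening at its end, in the units of the state.
- env.get_state(): the state, without advancing time (a new reading comes with each control period).
- env.read_camera(name): name is "scene" or "top"; returns a dict with "color" (400x640x3 uint8, red, green, blue), "K" (3x3 intrinsics, pixels), "R" (3x3) and "t" (3): a world point X has camera coordinates R X + t. Camera axes: x right, y down, z forward; pixel columns grow to the right and rows downward; lengths in m; the calibration is good to about 2 mm. A picture is of the moment at which its call begins. There is no depth.
- env.hand_in(): hands the job in, once; it reports no verdict.
The state is a dict: "clock": time; "joint_pos": joint angles; "qvel": joint speeds; "tau": joint torques, N m; "tcp_pos": TCP position; "orientation": TCP orientation; "wrist_force": force on the tool from outside, world axes, zero at the start; "ft_torque": the same for the moment, N m; "finger_gap": finger opening in m.
Only numpy, scipy, OpenCV 4.12 (cv2) and the standard library are available. Lean on these libraries where they do the work, as an engineer would, in place of code of your own. Each camera call takes 0.05 s, during which the arm holds its last target. There are 200 camera calls.

TASK

Take the torque wrench out of its open case, seat its socket fully on the blade nut of the cast saw and turn the nut clockwise (seen from above) until the wrench breaks over with a click; stop at once, before the handle reaches the end of its break-over, or the nut is overtightened. Then lift the wrench off without turning the nut back, and lay it in the case the way it lay before. Leave the bottle, the bowl and the jar alone.

Things in the scene. Friction and masses are not known exactly. Their poses are not given: they have to be found in the camera images.
- wrench: Click torque wrench, 237 mm long, about 0.5 kg. Frame of its head: origin at the centre of the socket's open mouth, z up from the mouth through the head (the socket opens down), x from the head along the handle. Head: 40 mm steel disc, top at z = 49 mm. Centre of mass near x = 95 mm. Best gripped on the black grip, about x = 115 mm.
- wrench_socket (a point): Same point and axes as wrench. 30 mm hex socket: bore 31.2 mm across flats, 18.5 mm deep, with a flared mouth (2 mm wider all round, 3.5 mm high); outside 43 mm across corners. One pair of bore flats is square to the wrench's x, so it fits the nut at every 60 degrees.
- wrench_neck (a point): Point on the handle's centre line, at (46, 0, 38) mm in the frame of wrench. The centre line is at z = 38 mm throughout: steel neck 14 x 14 mm from x = 16 to 74 mm, black grip 24 mm wide and 26 mm high from x = 81 to 205 mm, end cap to 217 mm. As the handle breaks over this point's y goes to -0.8 mm at 0.027 rad, -3.6 mm at 0.12 rad.
- wrench_pivot (a point): Pivot of the handle, upright, at (16, 0, 38) mm in the frame of wrench. Rigid up to 0.9 N m of tightening about it (9 N sideways at x = 115 mm); then the handle gives clockwise against the head and the resistance falls, by a third at 0.06 rad, two thirds at 0.12; solid stop at 0.15 rad. Beyond 0.12 rad (12 mm of travel at x = 115 mm) is overtightening. Unloaded, it springs straight.
- nut: Large thin hex clamp nut, steel, 30 mm across flats, on the saw's upright spindle. Origin: centre of its underside; z up; x square to one pair of flats. Hex 12 mm high, then a round collar 29 mm wide to 14 mm, thread end to 16.5 mm. Stands on a 46 mm washer, which the fully seated socket's mouth meets. Turns clockwise against 0.3 N m for an unknown 0.4 to 0.75 rad, then comes tight within 0.1 rad.
- saw: White hand-held cast saw lying on its side on a fixed grey cradle 270 x 120 mm. Origin: on the table under the spindle axis; z up. x points from the spindle back along the saw's body (255 mm), whose top is 80 mm above the table. At the spindle lies a level round blade, 68 mm in diameter, 76 mm above the table, under the washer and nut.
- case: Open black case bottom, 270 x 90 x 8 mm, fixed. Two saddles 12 mm thick with flared cheeks, at x = 50 (neck) and -92 mm (grip), carry the wrench with its handle's centre line 48 mm above the table; 130 mm of handle lie free between them. Cheeks reach 56 mm above the table. Origin: centre of the underside; x towards the wrench's head, opposite to the wrench's own x.
- case_home (a point): Where the origin of wrench is while the wrench lies in the saddles: (100, 0, 10) mm in the frame of the case, axes as the case.
- bottle: White plastic bottle, 54 mm wide, 115 mm high, origin at the centre of its underside. Not to be touched.
- bowl: Small metal bowl, 100 mm wide, 40 mm high, origin at the centre of its underside. Not to be touched.
- jar: Brown glass jar, 60 mm wide, 75 mm high, origin at the centre of its underside. Not to be touched.
- nut_corner (a point): One corner of the nut, 17 mm from its axis, 6 mm above its underside. Axes as the nut's.
There are look-alikes about, which are no part of the job. Leave any orange look-alike of the wrench alone.

How it is judged:
On the way, in this order (a step that is already met when the one before it is completed fails the run):
1. the wrench's socket is fully down over the nut (horizontal distance between wrench and nut below 0.0025 m and z of wrench in the frame of nut below 0.004 m and angle between wrench's own z axis and vertical below 0.12 rad), for 0.2 s.
2. with the socket on the nut, the wrench has clicked (handle broken over by at least about 0.03 rad) (y of wrench_neck in the frame of wrench below -0.0008 m and horizontal distance between wrench and nut below 0.004 m and z of wrench in the frame of nut below 0.007 m).
At the end, for the whole second after the job is handed in: The wrench lies still in the two saddles of its case as it lay at the start (socket mouth within 15 mm of its first place, within 0.15 rad of level and of the case's length), and the nut has not been turned back (its corner is more than 5 mm, about 0.3 rad, from where it was at the start) (distance between wrench and case_home below 0.015 m and angle between wrench's own z axis and vertical below 0.15 rad and angle between the x axis of wrench and the x axis of case, either way round below 0.15 rad and linear speed of wrench below 0.02 m/s and distance of nut_corner from where it was at the start of the episode above 0.005 m); the robot touches nothing.
It fails at once if the handle is driven on after the click, more than 0.12 rad of break-over: the nut is overtightened (y of wrench_neck in the frame of wrench below -0.0036 m).
It fails at once if the bottle, the bowl or the jar is knocked away or over (distance of any of bottle, bowl, jar from where it was at the start of the episode above 0.03 m or angle between any of bottle, bowl, jar's own z axis and vertical above 0.5 rad).
It also fails if it takes over 72 s, if anything falls off the work surface, if the arm or the gripper's body presses on something with over 40 N, if the wrist force passes 120 N, or if a joint passes its speed limit or range.

## Working session

There is one attempt and no reset: what is moved stays moved. The work goes in short steps, Python scripts to look and compute and a tool call to move; the robot and the scene stay as the last step left them, time stands still between calls to the robot, and variables do not carry over. Pictures are saved under pics/ and viewed, about 8 in all and at most 12, crops included, and the job is handed in when it is done.

Besides the shell and the picture viewer there is one more tool, called after "Call:" as name(argument=value, ...), one argument or row to a line, values as JSON. carry_out: Moves the arm, as the interface text tells. Its arguments: {"type":"object","properties":{"steps":{"type":"array","items":{"type":"array","items":{"type":"number"}}},"grip_force":{"type":"number"}},"required":["steps"]}

```bash
mkdir -p pics
python3 - <<'E'
from workcell import env
import cv2
for n in ("top","scene"):
    c=env.read_camera(n); cv2.imwrite(f"pics/{n}0.png",c["color"][:,:,::-1]); print(n,c["K"].tolist(),c["R"].round(4).tolist(),c["t"].round(4).tolist())
s=env.get_state(); print(s)
E
```

```text
top [[396.11796928800254, 0.0, 319.27342884860985], [0.0, 396.11796928800254, 197.12015198865632], [0.0, 0.0, 1.0]] [[0.0064, -0.9998, 0.0204], [-0.9966, -0.0081, -0.0824], [0.0825, -0.0198, -0.9964]] [0.0846, 0.5974, 0.9281]
scene [[510.8056012282013, 0.0, 319.00525087690113], [0.0, 510.8056012282013, 200.42786415032492], [0.0, 0.0, 1.0]] [[0.2602, 0.9655, 0.0071], [0.7276, -0.1912, -0.6589], [-0.6348, 0.1766, -0.7522]] [-0.2332, -0.381, 1.8062]
{'clock': 0.1, 'joint_pos': array([9.71395150e-01, 3.13901948e-01, 4.50970496e-02, 1.30362691e+00,
       5.63338632e-06, 1.43119625e+00]), 'qvel': array([-0.00142209, -0.00141023,  0.0022795 , -0.00071186, -0.00085162,
        0.00030985]), 'tau': array([ 2.70376098e-03, -4.81725633e+01,  2.99243295e+01,  1.27197939e-02,
       -1.14643494e-04, -1.45754427e-05]), 'tcp_pos': array([0.25492792, 0.51491588, 0.24951315]), 'orientation': array([ 3.27799168e-04,  8.49637837e-01,  5.27365981e-01, -7.49168290e-04]), 'wrist_force': array([ 0.34658144, -0.89182954, -0.25815359]), 'ft_torque': array([ 0.02635434,  0.03285508, -0.0543206 ]), 'finger_gap': 0.08535123964327684}
```

View pics/top0.png

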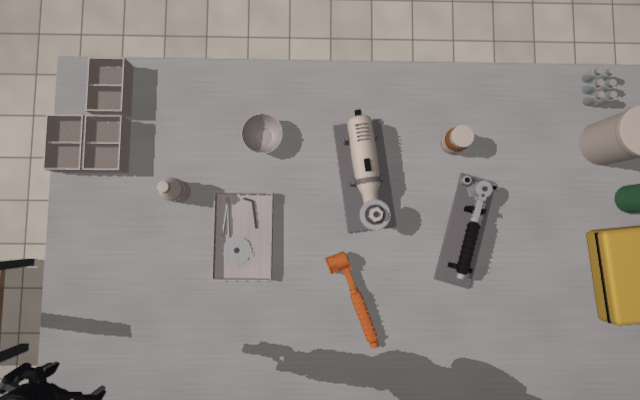

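View pics/scene0.png

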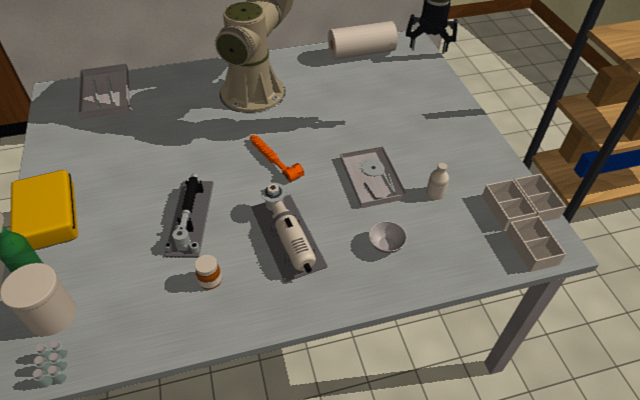

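The wrench candidates are the steel and black tool in the black case at top (483,188)-(462,272), and the orange look-alike at (338,262)-(375,345), which I leave alone. The nut on the saw is at (375,214); the loose disc in the tray at (237,250) is not the nut. I choose the black-gripped wrench and check it in a close crop.

```bash
cat > h.py <<'E'
import numpy as np, cv2
from workcell import env
from scipy.spatial.transform import Rotation as Ro
def ray(c,uv,z):
    d=c["R"].T@np.linalg.inv(c["K"])@np.array([uv[0],uv[1],1.]); o=-c["R"].T@c["t"]
    return (o+d*(z-o[2])/d[2])
def proj(c,X):
    p=c["K"]@(c["R"]@np.asarray(X)+c["t"]); return p[:2]/p[2]
def crop(c,x0,y0,w,h,s,name):
    im=cv2.resize(c["color"][y0:y0+h,x0:x0+w,::-1],None,fx=s,fy=s,interpolation=cv2.INTER_CUBIC)
    return im
E
python3 - <<'E'
from h import *
c=env.read_camera("top")
a=crop(c,430,165,75,130,4.6,0); b=crop(c,345,184,60,60,7,0)
out=np.zeros((600,770,3),np.uint8); out[:a.shape[0],:a.shape[1]]=a[:600]; out[:b.shape[0],350:350+b.shape[1]]=b
cv2.imwrite("pics/c1.png",out)
s=env.read_camera("scene")
for n,uv,z in [("whead",(484,188),.059),("wend",(462,275),.048),("nut",(375.5,214),.09),("jar",(457,143),.04),("case1",(463,175),0.008),("case2",(495,185),.008),("case3",(437,278),.008),("case4",(470,287),.008)]:
    X=ray(c,uv,z); print(n,X.round(3),proj(s,X).round())
E
```

```text
whead [ 0.618 -0.295  0.059] [180. 234.]
wend [ 0.416 -0.243  0.048] [194. 178.]
nut [ 0.554 -0.036  0.09 ] [274. 189.]
jar [ 0.729 -0.241  0.04 ] [208. 268.]
case1 [ 0.656 -0.267  0.008] [197. 255.]
case2 [ 0.632 -0.346  0.008] [165. 254.]
case3 [ 0.404 -0.197  0.008] [211. 182.]
case4 [ 0.383 -0.277  0.008] [183. 182.]
```

View pics/c1.png

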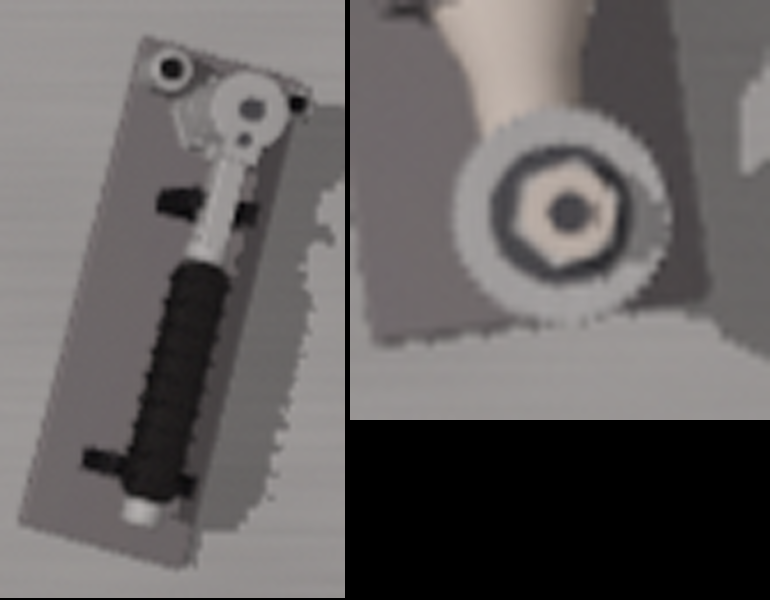

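The crop confirms it: steel head disc at px (484.3,188.9), black grip, white end cap near (460.5,276), lying in the saddles. The nut is a bright hex on a dark washer at px about (375.8,214.3). Next I fit the case/wrench pose and the nut pose and yaw.

Run:
```python
from h import *
from scipy.optimize import least_squares
c=env.read_camera("top"); s=env.read_camera("scene")
P=lambda x,y:(430+x/4.6,165+y/4.6)
obj=[(.135,.045,.008),(.135,-.045,.008),(-.135,.045,.008),(-.135,-.045,.008),(.1,0,.059),(-.115,0,.056),(.019,0,.061),(-.105,0,.061)]
px=[P(147,37),P(310,90),P(20,522),P(190,570),P(250,110),P(140,512),P(204,265),P(149,492)]
def W(p,o): return np.array([p[0]+np.cos(p[2])*o[0]-np.sin(p[2])*o[1],p[1]+np.sin(p[2])*o[0]+np.cos(p[2])*o[1],o[2]])
f=lambda p:np.concatenate([proj(c,W(p,o))-u for o,u in zip(obj,px)])
r=least_squares(f,[.52,-.27,-.24]); print("case",r.x.round(4),np.degrees(r.x[2]),r.fun.reshape(-1,2).round(1).tolist())
print("home",W(r.x,(.1,0,.01)),"grasp",W(r.x,(-.015,0,.048)), "scene px head",proj(s,W(r.x,(.1,0,.059))))
# nut: render hexagon, fit
S=8
for frame in range(1):
    acc=np.mean([env.read_camera("top")["color"].astype(float).mean(2) for _ in range(4)],0)
x0,y0,w,h=364,203,24,24
I=acc[y0:y0+h,x0:x0+w]
yy,xx=np.mgrid[0:h,0:w]
def model(p,z):
    k=[proj(c,(p[0]+.01732*np.cos(p[2]+a),p[1]+.01732*np.sin(p[2]+a),z)) for a in np.radians(30+60*np.arange(6))]
    k=(np.array(k)-[x0,y0]+.5)*S*16
    m=np.zeros((h*S,w*S),np.uint8); cv2.fillPoly(m,[k.round().astype(np.int32)],255,shift=4)
    m=cv2.GaussianBlur(m.astype(float),(0,0),S*max(p[3],.1))
    return cv2.resize(m,(w,h),interpolation=cv2.INTER_AREA)/255
def cost(p,z,full=False):
    m=model(p,z); cp=proj(c,(p[0],p[1],z)); d=np.hypot(xx+x0-cp[0],yy+y0-cp[1])
    k=(d<9.2)&(d>4.0)
    A=np.c_[m[k],np.ones(k.sum())]; sol,*_=np.linalg.lstsq(A,I[k],rcond=None); e=A@sol-I[k]; return (e**2).mean()
from scipy.optimize import minimize
for z in(.09,):
  for t in range(-30,30,6):
    q=minimize(cost,[.554,-.036,np.radians(t),.5],args=(z,),method="Nelder-Mead",options=dict(initial_simplex=[[.554,-.036,np.radians(t),.5],[.556,-.036,np.radians(t),.5],[.554,-.034,np.radians(t),.5],[.554,-.036,np.radians(t+5),.5],[.554,-.036,np.radians(t),.8]],maxiter=300))
    print(t,q.x[:2].round(4),round(np.degrees(q.x[2])%60,1),q.x[3].round(2),q.fun.round(1))
```

```text
case [ 0.5207 -0.2694 -0.2818] -16.144942862400306 [[-0.1, -0.9], [-0.6, -2.0], [-0.9, -0.2], [-2.1, 0.0], [0.4, -0.2], [0.5, 1.7], [2.1, -0.7], [0.5, 2.0]]
home [ 0.61675002 -0.29724135  0.01      ] grasp [ 0.50628546 -0.2652635   0.048     ] scene px head [179.73261898 233.66121637]
-30 [ 0.555 -0.035] 22.7 0.53 111.5
-24 [ 0.5548 -0.035 ] 18.9 0.52 95.8
-18 [ 0.5549 -0.035 ] 20.7 0.51 97.7
-12 [ 0.5547 -0.0349] 51.7 0.72 299.6
-6 [ 0.5549 -0.035 ] 17.4 0.52 98.5
0 [ 0.5548 -0.0351] 14.8 0.35 114.4
6 [ 0.5548 -0.035 ] 18.7 0.51 96.1
12 [ 0.5547 -0.0351] 15.1 0.51 102.2
18 [ 0.5548 -0.035 ] 18.7 0.51 95.0
24 [ 0.5548 -0.0349] 19.3 0.52 94.3
```

The pose checks agree: the head reprojects to (180,234) in the scene view, and reach is about 0.57 m. Moving above the grip.

Call:
carry_out(
  steps=[
    [1, -0.042, 0.0408, 0, 0, 0, 0],
    [1, -0.042, 0.0408, 0, 0, 0, 0],
    [1, -0.042, 0.0408, 0, 0, 0, 0],
    [1, -0.042, 0.0408, 0, 0, 0, 0],
    [1, -0.042, 0.0408, 0, 0, 0, 0],
    [1, -0.042, 0.0408, 0, 0, 0, 0],
    [1, -0.042, 0.0408, 0, 0, 0, 0],
    [1, -0.042, 0.0408, 0, 0, 0, 0],
    [1, -0.042, 0.0408, 0, 0, 0, 0],
    [1, -0.042, 0.0408, 0, 0, 0, 0],
    [1, -0.042, 0.0408, 0, 0, 0, 0],
    [1, -0.042, 0.0408, 0, 0, 0, 0],
    [1, -0.042, 0.0408, 0, 0, 0, 0],
    [1, -0.042, 0.0408, 0, 0, 0, 0],
    [1, 0, 0, 0.05, 0, 0, -0.09],
    [1, 0, 0, 0.05, 0, 0, -0.09],
    [1, 0, 0, 0, 0, 0, 0],
    [1, 0, 0, 0, 0, 0, 0],
  ],
)

```text
clock: 2.75
tcp_pos: [0.5069, -0.2655, 0.152]
orientation: [0.001, 0.799, 0.601, 0.0]
wrist_force: [-0.2, -0.2, 1.3]
finger_gap: 0.0854
```

```bash
cat >> h.py <<'E'
def rel(pos,yaw_deg,st=None):
    st=st or env.get_state(); q=st["orientation"]; R=Ro.from_quat([q[1],q[2],q[3],q[0]])
    T=Ro.from_euler('z',yaw_deg,degrees=True)*Ro.from_euler('x',180,degrees=True)
    return R.inv().apply(np.asarray(pos)-st["tcp_pos"]).round(4),(R.inv()*T).as_rotvec().round(4),st["tcp_pos"].round(4)
E
python3 - <<'E'
from h import *
print(rel((.5063,-.2653,.048),73.9))
c=env.read_camera("top")
cv2.imwrite("pics/t2.png",crop(c,400,120,120,180,3.3,0))
print(ray(c,(484.3,188.9),.059), ray(c,(460.4,276.2),.056))
E
```

```text
(array([ 1.00e-04, -8.00e-04,  1.04e-01]), array([ 0.0018,  0.0006, -0.    ]), array([ 0.5069, -0.2655,  0.152 ]))
[ 0.61626619 -0.29611014  0.059     ] [ 0.41420998 -0.23628263  0.056     ]
```

View pics/t2.png

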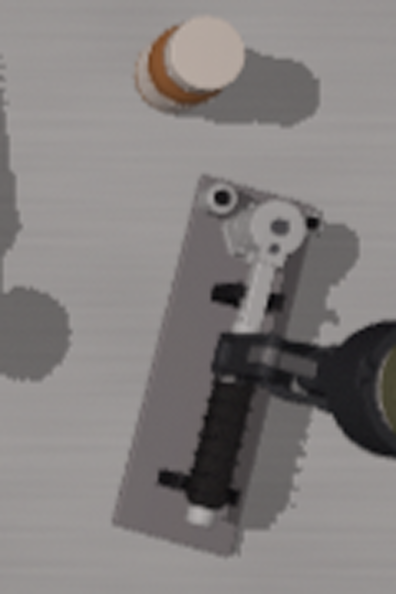

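The gripper stands astride the grip (crop (250,370)), and the directly measured head-to-tail axis is 163.5° against the fitted 163.9°. Descend and grip.

Call:
carry_out(
  steps=[
    [1, 0, 0, 0.035, 0, 0, 0],
    [1, 0, 0, 0.035, 0, 0, 0],
    [1, 0, 0, 0.034, 0, 0, 0],
    [1, 0, 0, 0, 0, 0, 0],
    [-1, 0, 0, 0, 0, 0, 0],
    [-1, 0, 0, 0, 0, 0, 0],
    [-1, 0, 0, 0, 0, 0, 0],
    [-1, 0, 0, 0, 0, 0, 0],
    [-1, 0, 0, 0, 0, 0, 0],
    [-1, 0, 0, 0, 0, 0, 0],
  ],
  grip_force=90,
)

```text
clock: 4.05
tcp_pos: [0.507, -0.2653, 0.0477]
orientation: [0.001, 0.799, 0.602, 0.001]
wrist_force: [0.8, 0.8, 6.5]
finger_gap: 0.0228
```

Call:
carry_out(
  steps=[
    [-1, 0, 0, -0.02, 0, 0, 0],
    [-1, 0, 0, -0.03, 0, 0, 0],
    [-1, 0, 0, -0.04, 0, 0, 0],
    [-1, 0, 0, -0.03, 0, 0, 0],
    [-1, 0, 0, 0, 0, 0, 0],
    [-1, 0, 0, 0, 0, 0, 0],
  ],
)

```text
clock: 4.8
tcp_pos: [0.5051, -0.2644, 0.1644]
orientation: [-0.001, 0.799, 0.602, -0.0]
wrist_force: [0.4, -0.6, -5.1]
finger_gap: 0.0229
```

Run:
```python
from h import *
st=env.get_state();print(st["tcp_pos"],st["orientation"],st["wrist_force"],st["ft_torque"],st["finger_gap"])
q=st["orientation"]; X=Ro.from_quat([q[1],q[2],q[3],q[0]]).as_matrix(); print(np.degrees(np.arctan2(X[1,0],X[0,0])))
c=env.read_camera("top")
h=st["tcp_pos"]+.1136*np.array([np.cos(np.radians(-16.2)),np.sin(np.radians(-16.2)),0])+[0,0,.011]
print(h,proj(c,h))
s=env.read_camera("scene")
out=np.zeros((560,790,3),np.uint8)
a=crop(c,455,150,70,70,5.5,0); b=crop(s,150,140,70,90,5.5,0); print(proj(s,h))
out[:a.shape[0],:a.shape[1]]=a; out[:b.shape[0],395:395+b.shape[1]]=b
cv2.imwrite("pics/t3.png",out)
```

```text
[ 0.50513259 -0.26439967  0.16442542] [-1.44787654e-03  7.98801343e-01  6.01592993e-01 -4.34049783e-04] [ 0.35587497 -0.58433764 -5.10955294] [ 5.81600533e-02  1.64220596e-01 -2.86552985e-05] 0.022855578144311283
73.96815889687056
[ 0.61422196 -0.29609306  0.17542542] [509.11741927 184.02517621]
[170.56723638 203.31853701]
```

View pics/t3.png

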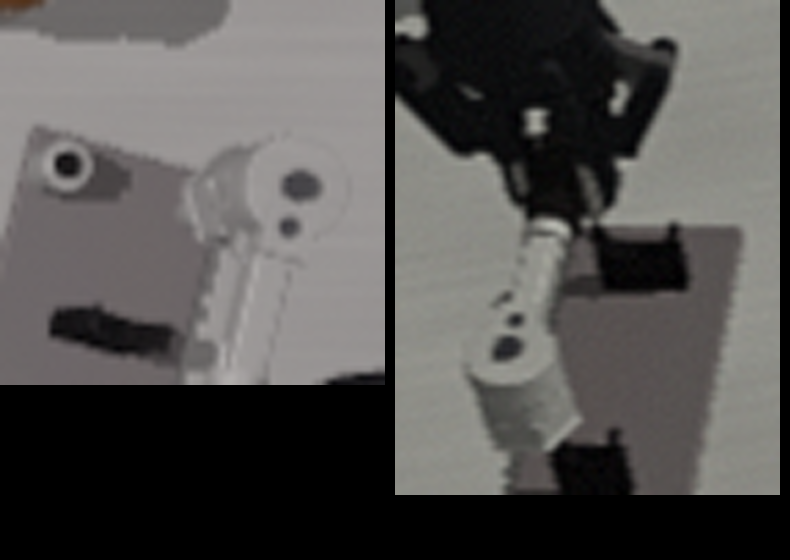

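The head disc sits at px (509.2,183.8), against a predicted (509.1,184.0), and the scene view agrees. So the wrench is held level, with head-to-TCP distance 113.6 mm along tool y. Now over the nut.

Call:
carry_out(
  steps=[
    [-1, 0.0338, -0.0217, 0, 0, 0, 0],
    [-1, 0.0338, -0.0217, 0, 0, 0, 0],
    [-1, 0.0338, -0.0217, 0, 0, 0, 0],
    [-1, 0.0338, -0.0217, 0, 0, 0, 0],
    [-1, 0.0338, -0.0217, 0, 0, 0, 0],
    [-1, 0, 0, 0, 0, 0, -0.1532],
    [-1, 0, 0, 0, 0, 0, -0.1532],
    [-1, 0, 0, 0, 0, 0, -0.1532],
    [-1, 0, 0, 0, 0, 0, -0.1532],
    [-1, 0, 0, 0, 0, 0, 0],
    [-1, 0, 0, 0, 0, 0, 0],
    [-1, 0, 0, 0, 0, 0, 0],
  ],
)

```text
clock: 6.4
tcp_pos: [0.4484, -0.0727, 0.166]
orientation: [-0.0, 0.581, 0.814, -0.0]
wrist_force: [-0.1, -0.4, -5.7]
finger_gap: 0.0229
```

Run:
```python
from h import *
st=env.get_state()
t=(.4474,-.0720,.1644)
print(rel(t,109,st),st["wrist_force"],st["ft_torque"])
q=st["orientation"]; Y=Ro.from_quat([q[1],q[2],q[3],q[0]]).as_matrix()[:,1]; 
h=st["tcp_pos"]+.1136*Y+[0,0,.011]
c=env.read_camera("top");s=env.read_camera("scene"); print(h,proj(c,h),proj(s,h))
out=np.zeros((440,790,3),np.uint8)
a=crop(c,340,165,70,70,5.5,0); b=crop(s,235,145,70,80,5.5,0)
out[:a.shape[0],:a.shape[1]]=a; out[:b.shape[0],395:395+b.shape[1]]=b
cv2.imwrite("pics/t4.png",out)
```

```text
(array([ 0.001 , -0.0007,  0.0016]), array([-0.0003, -0.0003, -0.0001]), array([ 0.4484, -0.0727,  0.166 ])) [-0.09574949 -0.35488109 -5.72013435] [-0.08023587  0.14692646  0.0120458 ]
[ 0.55579766 -0.03570626  0.17698749] [382.5238294  211.61606438] [271.64890661 166.85485449]
```

View pics/t4.png

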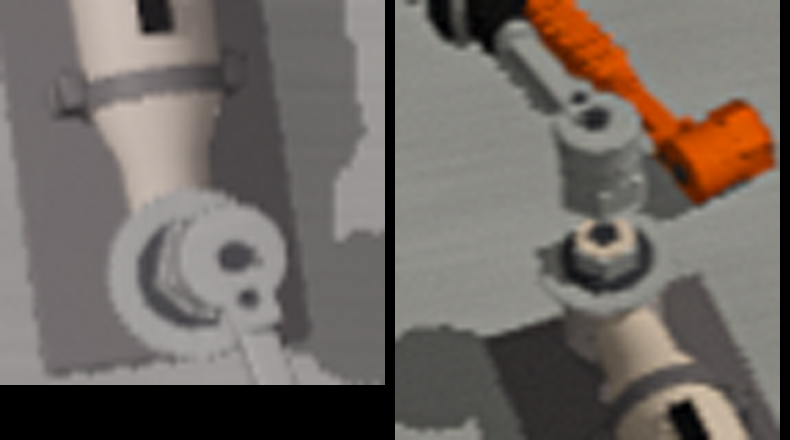

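The head sits at top px (382.6,211.7), as predicted. In the scene view the nut's thread centre is near (272.8,187.4). I check the nut position against that second view.

Run:
```python
from h import *
s=env.read_camera("scene"); c=env.read_camera("top")
for z in(.092,.0955,.098): print(z,proj(s,(.5548,-.035,z)),ray(s,(272.8,187.4),z))
g=s["color"].astype(float).mean(2)[180:196,262:284]; print(g.astype(int))
```

```text
0.092 [273.80339555 188.85778719] [ 0.54886656 -0.0365331   0.092     ]
0.0955 [273.72615088 187.97961655] [ 0.55208507 -0.0369809   0.0955    ]
0.098 [273.67079489 187.35029155] [ 0.55438401 -0.03730077  0.098     ]
[[135 139 129  98  70  70  73  71  67  83 110 122 112 102 100 103 102 111
  104  79  78  81]
 [140 142 135  99  69  68  72  72  69  73  89 102 103 100 101 102 106 114
  101  77  82  82]
 [140 140 131 104  80  71  71  70  71  70  87 100 100 101 103 117 131 118
   85  76  78  79]
 [138 141 142 137 116  95  87  80  69  70  84  99 106 115 134 141 126 103
   86  82  76  76]
 [141 140 141 141 144 145 137 121 105  86  96 116 133 148 148 146 141 140
  135 115  90  84]
 [144 142 143 141 142 148 142 159 163 114  76  85 115 151 166 158 146 140
  145 141 128 126]
 [143 145 142 144 140 147 166 169 126  60  43  43  55 121 167 163 129 114
  138 145 142 141]
 [144 145 146 142 105  86 137 137  77  43  43  40  44  98 153 169 128  74
  109 140 141 143]
 [143 143 141 110  52  74 141 139  98  67  41  45  58 104 153 171 133  61
   70 118 141 141]
 [141 116  85  59  24  60 135 172 168 129  74  87 141 167 170 167 131  71
   47  87 129 141]
 [ 84  82  73  46  26  75 120 155 167 168 166 167 166 165 163 161 127  66
   46  74 121 141]
 [ 78  79  69  41  24  45  77 106 117 132 152 150 136 128 122 113  93  62
   47  72 119 140]
 [ 80  80  71  42  25  38  60  73  80  97 131 137 120 112 101 102  89  61
   48  74 120 141]
 [ 81  80  76  46  25  38  60  71  73  73  75  92 100 103 101  98  88  60
   47  89 129 140]
 [ 85  83  81  59  26  24  34  50  65  70  70  90 105 100  89  65  50  47
   65 113 139 142]
 [124 120  86  64  43  25  22  24  29  35  52  83  89  65  51  44  47  69
  110 140 140 144]]
```

Run:
```python
from h import *
c=env.read_camera("top")
g=cv2.imread("pics/top0.png").astype(float).mean(2); print(g[204:225,364:389].astype(int))
w=np.clip(115-g[210:219,372:381],0,None); yy,xx=np.mgrid[210:219,372:381]
u=((w*xx).sum()/w.sum(),(w*yy).sum()/w.sum()); print(u,ray(c,u,.0955),proj(c,(.5548,-.035,.09)))
```

```text
[[157 156 153 155 154 154 152 142 142 135 131 121 134 133 137 142 156 157
  158 154 151 139 116  72  73]
 [154 156 154 155 152 140 130 104  99  73  73  73  72  75  83 105 138 145
  158 154 153 152 139 111  80]
 [155 155 155 152 136  98  75  75  74  73  74  76  97 102  82  74  82 108
  145 154 154 154 156 147  83]
 [156 154 153 136  98  75  74  74  79  95 107 125 141 143 119  84  66  71
  103 142 155 154 155 151 110]
 [156 153 142  99  74  78  91 103 130 144 152 167 166 164 156 126  62  48
   60 104 141 144 156 157 146]
 [157 148 118  74  77  99 131 151 169 171 171 171 170 170 169 161 121  60
   49  65 103 118 146 157 149]
 [155 136  87  75  82 121 159 171 171 171 169 162 158 164 170 169 160 105
   88  55  82 110 120 147 154]
 [149 109  75  73  87 128 165 171 171 168 152 127 115 136 156 170 165 150
  137  74  67 107 112 126 157]
 [146  87  75  72  89 135 167 171 171 155 104  72  73  78 113 155 159 169
  157  89  61  96 112 120 143]
 [145  91  75  73  95 145 170 172 165 125  73  72  73  72  86 118 136 168
  154  72  57  90 111 112 111]
 [144  92  75  75 101 151 171 172 162 104  73  72 
[... 534 characters left out ...]
70 161 138  89
   64  57  89 112 113 117 130]
 [159 151 120  90  74  74  74  85 123 151 167 169 160 154 147 123  85  49
   54  80 106 113 113 123 146]
 [158 156 152 128  90  75  74  73  80 120 154 140 112  86  65  49  49  51
   75 111 134 135 134 135 134]
 [157 156 157 153 130 103  80  74  72  77  90  74  59  60  58  59  61  71
  104 138 159 159 156 147 125]
 [157 157 156 157 154 144 123 100  75  72  72  73  72  75  80  90 114 105
  139 156 158 159 154 128  73]
 [157 157 157 156 157 158 154 141 121 115 102 109 118 122 127 135 153 140
  156 156 159 155 137 112  72]]
(np.float64(375.8506543494996), np.float64(213.9526558891455)) [ 0.55435116 -0.03550524  0.0955    ] [375.22358922 213.84871067]
```

The two views put the nut axis at about (0.5544,-0.0358), and the corner at px (377,206.3) confirms a yaw near 19.5°. Descend in stages.

Call:
carry_out(
  steps=[
    [-1, 0.0004, -0.0013, 0.016, 0, 0, 0],
    [-1, 0, 0, 0.015, 0, 0, 0],
    [-1, 0, 0, 0, 0, 0, 0],
    [-1, 0, 0, 0.003, 0, 0, 0],
    [-1, 0, 0, 0.003, 0, 0, 0],
    [-1, 0, 0, 0, 0, 0, 0],
  ],
)

```text
clock: 7.4
tcp_pos: [0.4472, -0.0728, 0.1294]
orientation: [0.0, 0.58, 0.815, 0.0]
wrist_force: [-0.3, -0.5, -5.5]
finger_gap: 0.0228
```

Call:
carry_out(
  steps=[
    [-1, 0, 0, 0.002, 0, 0, 0],
    [-1, 0, 0, 0.002, 0, 0, 0],
    [-1, 0, 0, 0, 0, 0, 0],
  ],
)

```text
clock: 7.78
tcp_pos: [0.4471, -0.0727, 0.1252]
orientation: [-0.0, 0.58, 0.815, 0.0]
wrist_force: [-0.3, 0.2, -4.5]
finger_gap: 0.0227
```

Call:
carry_out(
  steps=[
    [-1, 0, 0, 0.002, 0, 0, 0],
    [-1, 0, 0, 0.001, 0, 0, 0],
    [-1, 0, 0, 0, 0, 0, 0],
  ],
)

```text
clock: 8.15
tcp_pos: [0.4471, -0.0727, 0.122]
orientation: [-0.0, 0.58, 0.815, 0.0]
wrist_force: [-0.2, -0.0, -6.0]
finger_gap: 0.023
```

Call:
carry_out(
  steps=[
    [-1, 0, 0, 0.0015, 0, 0, 0],
    [-1, 0, 0, 0.0015, 0, 0, 0],
    [-1, 0, 0, 0, 0, 0, 0],
  ],
)

```text
clock: 8.52
tcp_pos: [0.4471, -0.0727, 0.1192]
orientation: [-0.0, 0.58, 0.815, 0.0]
wrist_force: [-0.6, 0.3, -5.1]
finger_gap: 0.023
```

It is slipping on with almost no force. Continue to contact.

Call:
carry_out(
  steps=[
    [-1, 0, 0, 0.0015, 0, 0, 0],
    [-1, 0, 0, 0.001, 0, 0, 0],
    [-1, 0, 0, 0, 0, 0, 0],
  ],
)

```text
clock: 8.9
tcp_pos: [0.4468, -0.0729, 0.1176]
orientation: [0.0, 0.58, 0.815, -0.0]
wrist_force: [-7.4, -1.0, 4.1]
finger_gap: 0.0227
```

Call:
carry_out(
  steps=[
    [-1, 0, 0, 0.001, 0, 0, 0],
    [-1, 0, 0, 0, 0, 0, 0],
  ],
)

```text
clock: 9.15
tcp_pos: [0.4468, -0.073, 0.1171]
orientation: [0.0, 0.58, 0.815, -0.0]
wrist_force: [-9.1, -1.3, 9.0]
finger_gap: 0.0229
```

Contact at TCP z 0.1175, so the mouth is at 0.0795, matching the washer height; the socket is seated with the wrench level. Ease the press slightly and begin turning in small arcs (r = 113.6 mm, clockwise = tool +x).

Call:
carry_out(
  steps=[
    [-1, 0, -0.0003, -0.0005, 0, 0, 0],
    [-1, 0, 0, 0, 0, 0, 0],
    [-1, 0, 0, 0, 0, 0, 0],
  ],
)

```text
clock: 9.52
tcp_pos: [0.4468, -0.073, 0.1174]
orientation: [0.0, 0.58, 0.815, 0.0]
wrist_force: [-6.8, -1.5, 6.1]
finger_gap: 0.023
```

Call:
carry_out(
  steps=[
    [-1, 0.0045, 0.0001, 0, 0, 0, 0.04],
    [-1, 0.0045, 0.0001, 0, 0, 0, 0.04],
    [-1, 0.0045, 0.0001, 0, 0, 0, 0.04],
  ],
)

```text
clock: 9.9
tcp_pos: [0.4426, -0.0603, 0.1174]
orientation: [0.0, 0.628, 0.778, -0.001]
wrist_force: [-8.8, -3.2, 8.0]
finger_gap: 0.0228
```

```bash
cat >> h.py <<'E'
N=np.array([.5544,-.0358])
def rep():
    st=env.get_state(); q=st["orientation"]; X=Ro.from_quat([q[1],q[2],q[3],q[0]]).as_matrix()
    yaw=np.arctan2(X[1,0],X[0,0]); head=st["tcp_pos"]+.1136*X[:,1]
    r=st["tcp_pos"][:2]-N; F=st["wrist_force"]; tz=st["ft_torque"][2]
    print("turn %.3f"%(np.radians(109)-yaw),"polar %.2f"%np.degrees(np.arctan2(r[1],r[0])),"head",head.round(4),"F",F.round(1),"Fx_tool %.1f Fy_tool %.1f"%(F@X[:,0],F@X[:,1]),"tz %.2f"%tz,"M %.2f"%(r[0]*F[1]-r[1]*F[0]+tz))
E
python3 -c "
from h import *
rep()"
```

```text
turn 0.120 polar -167.61 head [ 0.5537 -0.0365  0.1173] F [-8.8 -3.2  8. ] Fx_tool -1.2 Fy_tool -9.3 tz 0.41 M 0.55
```

Call:
carry_out(
  steps=[
    [-1, 0.0045, -0.0003, -0.0003, 0, 0, 0.04],
    [-1, 0.0045, -0.0003, -0.0003, 0, 0, 0.04],
    [-1, 0.0045, 0.0001, 0, 0, 0, 0.04],
  ],
)

```text
clock: 10.28
tcp_pos: [0.4404, -0.0468, 0.1177]
orientation: [0.001, 0.674, 0.739, -0.0]
wrist_force: [-6.1, -1.3, 2.3]
finger_gap: 0.023
```

```bash
python3 -c "
from h import *
rep()"
```

```text
turn 0.239 polar -174.48 head [ 0.5535 -0.0364  0.1178] F [-6.1 -1.3  2.3] Fx_tool -0.8 Fy_tool -6.2 tz 0.31 M 0.39
```

Call:
carry_out(
  steps=[
    [-1, 0.0034, -0.0002, 0, 0, 0, 0.03],
    [-1, 0.0034, 0.0001, 0, 0, 0, 0.03],
    [-1, 0.0034, 0.0001, 0, 0, 0, 0.03],
    [-1, 0.0034, 0.0001, 0, 0, 0, 0.03],
  ],
)

```text
clock: 10.78
tcp_pos: [0.4399, -0.0331, 0.1176]
orientation: [0.0, 0.717, 0.697, -0.0]
wrist_force: [-5.7, -1.0, 3.1]
finger_gap: 0.0224
```

```bash
python3 -c "
from h import *
rep()"
```

```text
turn 0.359 polar 178.65 head [ 0.5534 -0.0362  0.1176] F [-5.7 -1.   3.1] Fx_tool -1.1 Fy_tool -5.7 tz 0.36 M 0.48
```

Call:
carry_out(
  steps=[
    [-1, 0.0017, 0, 0, 0, 0, 0.015],
    [-1, 0.0017, 0, 0, 0, 0, 0.015],
  ],
)

```text
clock: 11.02
tcp_pos: [0.44, -0.0297, 0.1176]
orientation: [0.0, 0.727, 0.687, -0.0]
wrist_force: [-5.7, -0.5, 3.7]
finger_gap: 0.0227
```

```bash
python3 -c "
from h import *
rep()"
```

```text
turn 0.389 polar 176.96 head [ 0.5534 -0.0362  0.1176] F [-5.7 -0.5  3.7] Fx_tool -0.8 Fy_tool -5.6 tz 0.30 M 0.39
```

Call:
carry_out(
  steps=[
    [-1, 0.0017, 0, 0, 0, 0, 0.015],
    [-1, 0.0017, 0, 0, 0, 0, 0.015],
  ],
)

```text
clock: 11.28
tcp_pos: [0.4402, -0.0263, 0.1176]
orientation: [0.0, 0.737, 0.676, 0.0]
wrist_force: [-5.4, -1.3, 3.6]
finger_gap: 0.0227
```

```bash
python3 -c "
from h import *
rep()"
```

```text
turn 0.419 polar 175.23 head [ 0.5533 -0.0362  0.1176] F [-5.4 -1.3  3.6] Fx_tool -1.7 Fy_tool -5.3 tz 0.29 M 0.48
```

Call:
carry_out(
  steps=[
    [-1, 0.0017, 0, 0, 0, 0, 0.015],
    [-1, 0.0017, 0, 0, 0, 0, 0.015],
  ],
)

```text
clock: 11.52
tcp_pos: [0.4405, -0.0229, 0.1176]
orientation: [0.0, 0.747, 0.664, 0.0]
wrist_force: [-6.4, -1.2, 3.0]
finger_gap: 0.0227
```

```bash
python3 -c "
from h import *
rep()"
```

```text
turn 0.449 polar 173.52 head [ 0.5533 -0.0361  0.1176] F [-6.4 -1.2  3. ] Fx_tool -1.9 Fy_tool -6.3 tz 0.29 M 0.50
```

Call:
carry_out(
  steps=[
    [-1, 0.0017, 0, 0, 0, 0, 0.015],
    [-1, 0.0017, 0, 0, 0, 0, 0.015],
  ],
)

```text
clock: 11.78
tcp_pos: [0.4409, -0.0194, 0.1176]
orientation: [0.0, 0.757, 0.653, 0.0]
wrist_force: [-6.2, -0.2, 4.4]
finger_gap: 0.0228
```

```bash
python3 -c "
from h import *
rep()"
```

```text
turn 0.479 polar 171.80 head [ 0.5533 -0.0361  0.1176] F [-6.2 -0.2  4.4] Fx_tool -1.1 Fy_tool -6.1 tz 0.29 M 0.41
```

Call:
carry_out(
  steps=[
    [-1, 0.0017, 0, 0, 0, 0, 0.015],
    [-1, 0.0017, 0, 0, 0, 0, 0.015],
  ],
)

```text
clock: 12.02
tcp_pos: [0.4415, -0.0161, 0.1176]
orientation: [0.0, 0.767, 0.642, 0.0]
wrist_force: [-5.7, 1.3, 4.1]
finger_gap: 0.0229
```

```bash
python3 -c "
from h import *
rep()"
```

```text
turn 0.509 polar 170.09 head [ 0.5533 -0.0361  0.1176] F [-5.7  1.3  4.1] Fx_tool 0.2 Fy_tool -5.9 tz 0.29 M 0.26
```

Call:
carry_out(
  steps=[
    [-1, 0.0017, 0, 0, 0, 0, 0.015],
    [-1, 0.0017, 0, 0, 0, 0, 0.015],
  ],
)

```text
clock: 12.28
tcp_pos: [0.4421, -0.0127, 0.1176]
orientation: [0.0, 0.776, 0.63, 0.0]
wrist_force: [-6.3, 0.0, 4.6]
finger_gap: 0.0228
```

```bash
python3 -c "
from h import *
rep()"
```

```text
turn 0.539 polar 168.37 head [ 0.5532 -0.036   0.1176] F [-6.3  0.   4.6] Fx_tool -1.3 Fy_tool -6.2 tz 0.29 M 0.43
```

Call:
carry_out(
  steps=[
    [-1, 0.0017, 0, 0, 0, 0, 0.015],
    [-1, 0.0017, 0, 0, 0, 0, 0.015],
  ],
)

```text
clock: 12.52
tcp_pos: [0.4427, -0.0093, 0.1175]
orientation: [0.0, 0.786, 0.619, 0.0]
wrist_force: [-5.9, -0.0, 4.0]
finger_gap: 0.0229
```

```bash
python3 -c "
from h import *
rep()"
```

```text
turn 0.569 polar 166.67 head [ 0.5532 -0.036   0.1176] F [-5.9 -0.   4. ] Fx_tool -1.4 Fy_tool -5.7 tz 0.24 M 0.40
```

Call:
carry_out(
  steps=[
    [-1, 0.0017, 0, 0, 0, 0, 0.015],
    [-1, 0.0017, 0, 0, 0, 0, 0.015],
  ],
)

```text
clock: 12.78
tcp_pos: [0.4436, -0.006, 0.1176]
orientation: [0.0, 0.795, 0.607, 0.0]
wrist_force: [-5.8, 0.6, 3.3]
finger_gap: 0.0226
```

```bash
python3 -c "
from h import *
rep()"
```

```text
turn 0.599 polar 164.95 head [ 0.5532 -0.036   0.1176] F [-5.8  0.6  3.3] Fx_tool -1.0 Fy_tool -5.8 tz 0.29 M 0.40
```

Call:
carry_out(
  steps=[
    [-1, 0.0017, 0, 0, 0, 0, 0.015],
    [-1, 0.0017, 0, 0, 0, 0, 0.015],
  ],
)

```text
clock: 13.02
tcp_pos: [0.4445, -0.0027, 0.1176]
orientation: [0.0, 0.804, 0.595, 0.0]
wrist_force: [-5.9, -1.0, 3.9]
finger_gap: 0.0228
```

```bash
python3 -c "
from h import *
rep()"
```

```text
turn 0.629 polar 163.25 head [ 0.5532 -0.036   0.1176] F [-5.9 -1.   3.9] Fx_tool -2.6 Fy_tool -5.3 tz 0.29 M 0.58
```

Call:
carry_out(
  steps=[
    [-1, 0.0017, 0, 0, 0, 0, 0.015],
    [-1, 0.0017, 0, 0, 0, 0, 0.015],
  ],
)

```text
clock: 13.28
tcp_pos: [0.4454, 0.0002, 0.1176]
orientation: [0.0, 0.813, 0.583, -0.0]
wrist_force: [-6.2, -1.2, 4.1]
finger_gap: 0.0229
```

```bash
python3 -c "
from h import *
rep()"
```

```text
turn 0.658 polar 161.71 head [ 0.553  -0.0362  0.1176] F [-6.2 -1.2  4.1] Fx_tool -3.2 Fy_tool -5.5 tz 0.56 M 0.92
```

It is coming tight (M has risen to 0.92 N m). One small call at a time from here.

Call:
carry_out(
  steps=[
    [-1, 0.0017, 0, 0, 0, 0, 0.015],
    [-1, 0, 0, 0, 0, 0, 0],
  ],
)

```text
clock: 13.52
tcp_pos: [0.4459, 0.0017, 0.1175]
orientation: [0.001, 0.817, 0.577, -0.0]
wrist_force: [-6.8, -1.2, 3.4]
finger_gap: 0.0231
```

```bash
python3 -c "
from h import *
rep()"
```

```text
turn 0.673 polar 160.93 head [ 0.553  -0.0363  0.1176] F [-6.8 -1.2  3.4] Fx_tool -3.5 Fy_tool -6.0 tz 0.42 M 0.81
```

Call:
carry_out(
  steps=[
    [-1, 0.0017, 0, 0, 0, 0, 0.015],
    [-1, 0, 0, 0, 0, 0, 0],
  ],
)

```text
clock: 13.78
tcp_pos: [0.4465, 0.0032, 0.1175]
orientation: [0.001, 0.821, 0.57, -0.0]
wrist_force: [-6.7, -2.4, 5.1]
finger_gap: 0.0227
```

```bash
python3 -c "
from h import *
rep()"
```

```text
turn 0.688 polar 160.12 head [ 0.5529 -0.0365  0.1176] F [-6.7 -2.4  5.1] Fx_tool -4.6 Fy_tool -5.4 tz 0.28 M 0.80
```

The moment about the pivot went 0.87 → 0.76 → 0.73 N m while the turn went on, so break-over has begun, at about 0.03 rad. I go slightly further (to about 0.055, limit 0.12) to be sure.

Call:
carry_out(
  steps=[
    [-1, 0.0017, 0, 0, 0, 0, 0.015],
    [-1, 0, 0, 0, 0, 0, 0],
  ],
)

```text
clock: 14.02
tcp_pos: [0.447, 0.0048, 0.1175]
orientation: [0.001, 0.826, 0.564, -0.0]
wrist_force: [-7.1, -2.1, 5.2]
finger_gap: 0.0225
```

Run:
```python
from h import *
rep()
st=env.get_state(); q=st["orientation"]; X=Ro.from_quat([q[1],q[2],q[3],q[0]]).as_matrix(); F=[];tz=[]
for i in range(4):
    env.read_camera("top"); st=env.get_state(); F.append(st["wrist_force"]@X[:,0]);tz.append(st["ft_torque"][2])
print(np.round(F,1),np.round(tz,2),"Mpivot",-np.mean(F)*.0976+np.mean(tz))
```

```text
turn 0.704 polar 159.30 head [ 0.5529 -0.0365  0.1176] F [-7.1 -2.1  5.2] Fx_tool -4.5 Fy_tool -5.8 tz 0.24 M 0.76
[-3.7 -4.4 -4.1 -4.3] [0.14 0.22 0.25 0.17] Mpivot 0.5982691459484302
```

Call:
carry_out(
  steps=[
    [-1, 0.0011, 0, 0, 0, 0, 0.01],
    [-1, 0, 0, 0, 0, 0, 0],
  ],
)

```text
clock: 14.48
tcp_pos: [0.4474, 0.0057, 0.1175]
orientation: [0.001, 0.829, 0.56, -0.0]
wrist_force: [-5.7, -2.2, 4.7]
finger_gap: 0.023
```

Run:
```python
from h import *
rep()
st=env.get_state(); q=st["orientation"]; X=Ro.from_quat([q[1],q[2],q[3],q[0]]).as_matrix(); F=[];tz=[]
for i in range(4):
    c=env.read_camera("top"); st=env.get_state(); F.append(st["wrist_force"]@X[:,0]);tz.append(st["ft_torque"][2])
print(np.round(F,1),np.round(tz,2),"Mpivot",-np.mean(F)*.0976+np.mean(tz))
cv2.imwrite("pics/t5.png",crop(c,335,180,85,75,8,0))
```

```text
turn 0.714 polar 158.79 head [ 0.5528 -0.0367  0.1176] F [-5.7 -2.2  4.7] Fx_tool -4.2 Fy_tool -4.5 tz 0.11 M 0.58
[-5.1 -4.8 -4.  -4.2] [0.16 0.18 0.15 0.15] Mpivot 0.6030358277480035
```

View pics/t5.png

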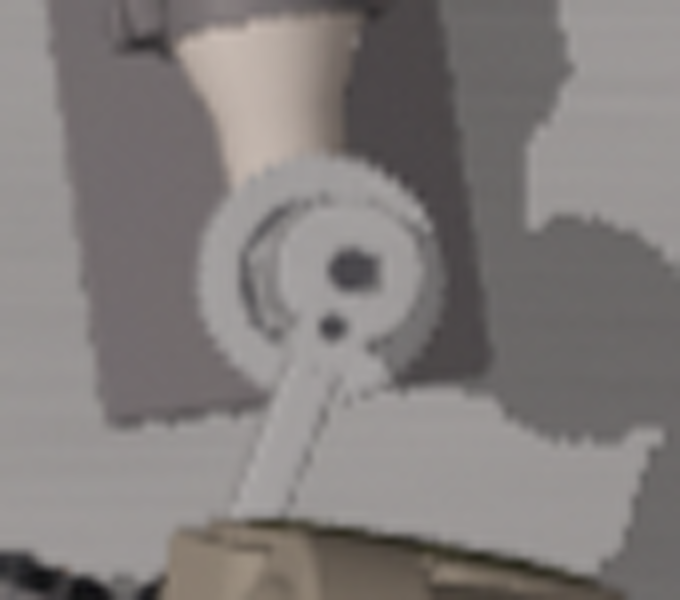

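The torque has dropped by a third (0.90 → 0.60 N m at the pivot), so break-over is about 0.06 rad. The picture shows the head still over the nut (hole at (352,268)). Stop here, ease back 0.07 rad (within break-over plus hex play), and read the load.

Call:
carry_out(
  steps=[
    [-1, -0.002, 0, 0, 0, 0, -0.0175],
    [-1, -0.002, 0, 0, 0, 0, -0.0175],
    [-1, -0.002, 0, 0, 0, 0, -0.0175],
    [-1, -0.002, 0, 0, 0, 0, -0.0175],
    [-1, 0, 0, 0, 0, 0, 0],
  ],
)

```text
clock: 15.3
tcp_pos: [0.445, -0.0012, 0.1176]
orientation: [0.0, 0.808, 0.589, 0.0]
wrist_force: [-5.8, 0.5, 2.9]
finger_gap: 0.0226
```

```bash
python3 -c "
from h import *
rep()"
```

```text
turn 0.643 polar 162.43 head [ 0.5531 -0.036   0.1177] F [-5.8  0.5  2.9] Fx_tool -1.3 Fy_tool -5.7 tz 0.30 M 0.45
```

Call:
carry_out(
  steps=[
    [-1, -0.0017, 0, 0, 0, 0, -0.015],
    [-1, -0.0017, 0, 0, 0, 0, -0.015],
    [-1, 0, 0, 0, 0, 0, 0],
  ],
)

```text
clock: 15.68
tcp_pos: [0.4442, -0.0041, 0.1176]
orientation: [-0.0, 0.799, 0.601, 0.001]
wrist_force: [-4.6, 2.0, 4.1]
finger_gap: 0.0227
```

```bash
python3 -c "
from h import *
rep()"
```

```text
turn 0.614 polar 163.95 head [ 0.5533 -0.0357  0.1177] F [-4.6  2.   4.1] Fx_tool 0.6 Fy_tool -5.0 tz 0.06 M -0.01
```

The load is gone (M ≈ 0). Lift straight off.

Call:
carry_out(
  steps=[
    [-1, 0, -0.0005, -0.003, 0, 0, 0],
    [-1, 0, 0, -0.005, 0, 0, 0],
    [-1, 0, 0, -0.007, 0, 0, 0],
    [-1, 0, 0, -0.012, 0, 0, 0],
    [-1, 0, 0, -0.02, 0, 0, 0],
    [-1, 0, 0, 0, 0, 0, 0],
    [-1, 0, 0, 0, 0, 0, 0],
  ],
)

```text
clock: 16.55
tcp_pos: [0.4432, -0.0044, 0.1637]
orientation: [-0.0, 0.799, 0.601, -0.0]
wrist_force: [0.4, -0.1, -6.3]
finger_gap: 0.0226
```

Run:
```python
from h import *
rep()
g=np.radians(-16.2); home=np.array([.6163,-.2961]); t=home-.1136*np.array([np.cos(g),np.sin(g)]); print(t)
print("to start TCP", rel((.507,-.2653,.1644),73.9))
st=env.get_state(); q=st["orientation"]; Y=Ro.from_quat([q[1],q[2],q[3],q[0]]).as_matrix()[:,1]
c=env.read_camera("top");s=env.read_camera("scene"); h=st["tcp_pos"]+.1136*Y+[0,0,.011]; print(proj(c,h),proj(s,h))
out=np.zeros((440,790,3),np.uint8)
a=crop(c,340,165,70,70,5.5,0); b=crop(s,235,145,70,80,5.5,0)
out[:a.shape[0],:a.shape[1]]=a; out[:b.shape[0],395:395+b.shape[1]]=b
cv2.imwrite("pics/t6.png",out)
```

```text
turn 0.614 polar 164.26 head [ 0.5523 -0.0361  0.1637] F [ 0.4 -0.1 -6.3] Fx_tool -0.0 Fy_tool 0.5 tz 0.06 M 0.06
[ 0.50721064 -0.26440661]
to start TCP (array([-0.2328,  0.1339, -0.0007]), array([-0.0002, -0.    , -0.0011]), array([ 0.4432, -0.0044,  0.1637]))
[382.50471148 213.4149773 ] [271.29434568 166.58184183]
```

View pics/t6.png

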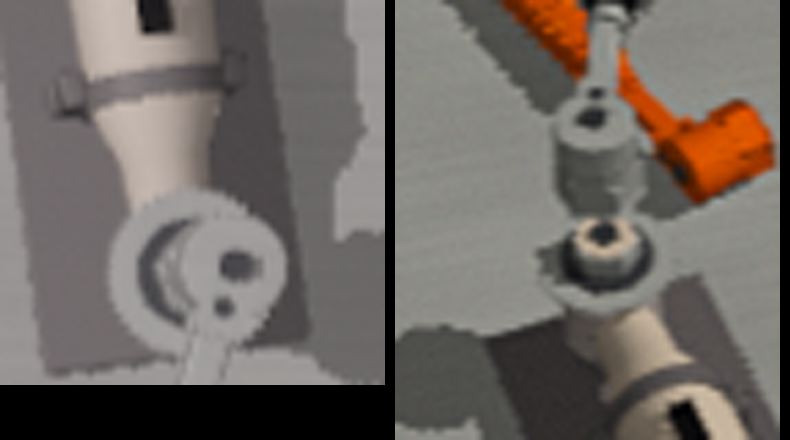

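The nut is free and rotated; the wrench hangs level, and its yaw already matches the case's. Back over the case.

Call:
carry_out(
  steps=[
    [-1, -0.0466, 0.0268, 0, 0, 0, 0],
    [-1, -0.0466, 0.0268, 0, 0, 0, 0],
    [-1, -0.0466, 0.0268, 0, 0, 0, 0],
    [-1, -0.0466, 0.0268, 0, 0, 0, 0],
    [-1, -0.0464, 0.0267, 0, 0, 0, 0],
    [-1, 0, 0, 0, 0, 0, 0],
    [-1, 0, 0, 0, 0, 0, 0],
    [-1, 0, 0, 0, 0, 0, 0],
  ],
)

```text
clock: 17.65
tcp_pos: [0.5067, -0.264, 0.1634]
orientation: [-0.001, 0.799, 0.601, -0.0]
wrist_force: [0.2, 1.2, -4.2]
finger_gap: 0.0228
```

Run:
```python
from h import *
print(rel((.507,-.2653,.0477),73.9)); 
st=env.get_state(); q=st["orientation"]; Y=Ro.from_quat([q[1],q[2],q[3],q[0]]).as_matrix()[:,1]
c=env.read_camera("top"); h=st["tcp_pos"]+.1136*Y+[0,0,.011]; print(proj(c,h))
cv2.imwrite("pics/t7.png",crop(c,440,150,85,120,5,0))
```

```text
(array([-0.0013,  0.0009,  0.1157]), array([-0.0016, -0.0008,  0.0002]), array([ 0.5067, -0.264 ,  0.1634]))
[508.47358182 183.30639052]
```

View pics/t7.png

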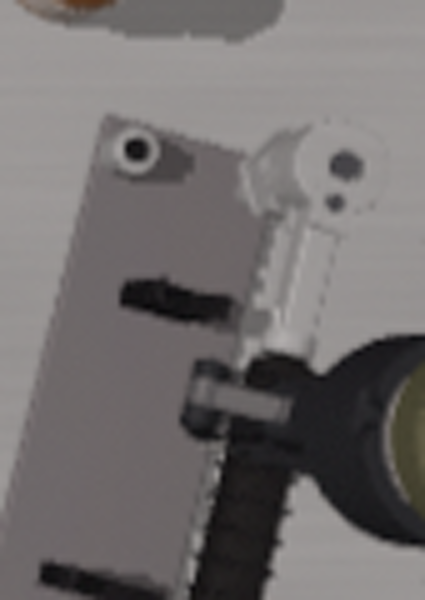

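The head is at px (508.6,182.8), against a predicted (508.5,183.3). Lower into the saddles.

Call:
carry_out(
  steps=[
    [-1, -0.0013, 0.0005, 0.03, 0, 0, 0],
    [-1, 0, 0, 0.03, 0, 0, 0],
    [-1, 0, 0, 0.025, 0, 0, 0],
    [-1, 0, 0, 0.012, 0, 0, 0],
    [-1, 0, 0, 0.008, 0, 0, 0],
    [-1, 0, 0, 0.006, 0, 0, 0],
    [-1, 0, 0, 0.0035, 0, 0, 0],
    [-1, 0, 0, 0, 0, 0, 0],
    [-1, 0, 0, 0, 0, 0, 0],
  ],
)

```text
clock: 18.82
tcp_pos: [0.5077, -0.267, 0.0498]
orientation: [0.0, 0.799, 0.601, 0.0]
wrist_force: [1.3, -0.1, -5.5]
finger_gap: 0.0225
```

Call:
carry_out(
  steps=[
    [-1, 0.001, 0, 0.0012, 0, 0, 0],
    [-1, 0, 0, 0.001, 0, 0, 0],
    [-1, 0, 0, 0, 0, 0, 0],
  ],
)

```text
clock: 19.2
tcp_pos: [0.5079, -0.2658, 0.0477]
orientation: [0.0, 0.799, 0.601, 0.0]
wrist_force: [-1.0, 1.7, -0.3]
finger_gap: 0.0227
```

Saddle contact: the weight is coming off at the original height. Open gently, settle, then retreat.

Call:
carry_out(
  steps=[
    [-0.3, 0, 0, 0, 0, 0, 0],
    [0, 0, 0, 0, 0, 0, 0],
    [0.5, 0, 0, 0, 0, 0, 0],
    [1, 0, 0, 0, 0, 0, 0],
    [1, 0, 0, 0, 0, 0, 0],
    [1, 0, 0, 0, 0, 0, 0],
    [1, 0, 0, 0, 0, 0, 0],
    [1, 0, 0, -0.02, 0, 0, 0],
    [1, 0, 0, -0.04, 0, 0, 0],
    [1, 0, 0, -0.05, 0, 0, 0],
    [1, 0, 0, -0.05, 0, 0, 0],
    [1, 0.05, 0, 0, 0, 0, 0],
    [1, 0.06, 0, 0, 0, 0, 0],
    [1, 0.06, 0, 0, 0, 0, 0],
    [1, 0.05, 0, 0, 0, 0, 0],
    [1, 0, 0, 0, 0, 0, 0],
    [1, 0, 0, 0, 0, 0, 0],
    [1, 0, 0, 0, 0, 0, 0],
  ],
)

```text
clock: 21.45
tcp_pos: [0.5687, -0.0556, 0.2071]
orientation: [-0.0, 0.8, 0.6, -0.0]
wrist_force: [0.1, -0.7, 0.7]
finger_gap: 0.0849
```

Run:
```python
from h import *
c=env.read_camera("top")
out=np.zeros((600,790,3),np.uint8)
a=crop(c,430,165,75,130,4.6,0); b=crop(c,345,184,60,60,7,0)
out[:a.shape[0],:a.shape[1]]=a[:600]; out[:b.shape[0],350:350+b.shape[1]]=b
cv2.imwrite("pics/t8.png",out); print(env.get_state()["tcp_pos"])
```

```text
[ 0.56867265 -0.05574261  0.20717712]
```

View pics/t8.png

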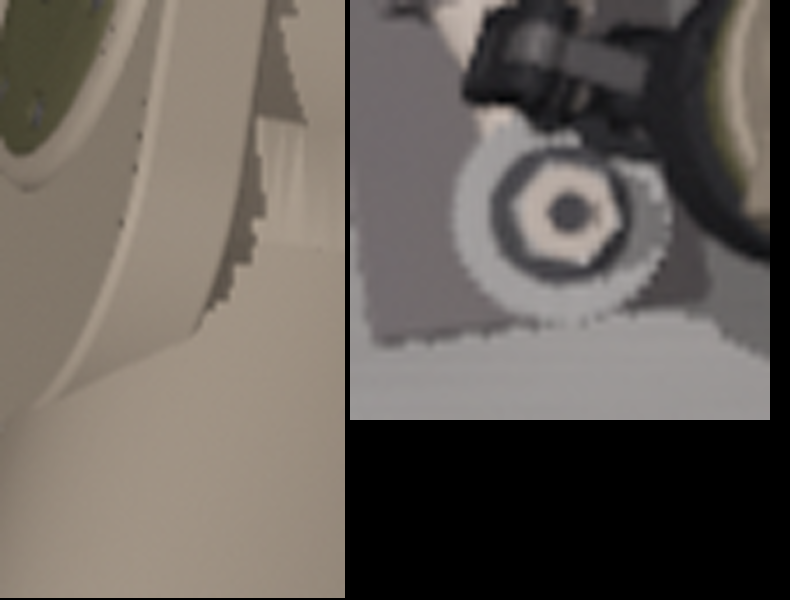

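The nut is plainly rotated (hex now flat-topped at (570,213)), but the arm hides the case. Move aside and look again.

Call:
carry_out(
  steps=[
    [1, 0.05, -0.03, 0, 0, 0, 0],
    [1, 0.05, -0.03, 0, 0, 0, 0],
    [1, 0.05, -0.03, 0, 0, 0, 0],
    [1, 0.05, -0.03, 0, 0, 0, 0],
    [1, 0.05, 0, 0, 0, 0, 0],
    [1, 0, 0, 0, 0, 0, 0],
    [1, 0, 0, 0, 0, 0, 0],
  ],
)

```text
clock: 22.38
tcp_pos: [0.5232, 0.218, 0.2069]
orientation: [0.0, 0.8, 0.6, -0.0]
wrist_force: [-0.4, -0.2, -0.5]
finger_gap: 0.0854
```

Run:
```python
from h import *
c=env.read_camera("top"); s=env.read_camera("scene")
out=np.zeros((600,790,3),np.uint8)
a=crop(c,430,165,75,130,4.6,0); b=crop(s,155,165,80,125,4.8,0)
out[:a.shape[0],:a.shape[1]]=a[:600]; out[:b.shape[0],380:380+b.shape[1]]=b
cv2.imwrite("pics/t9.png",out); print(env.get_state()["tcp_pos"])
```

```text
[0.52323137 0.21742198 0.20709908]
```

View pics/t9.png

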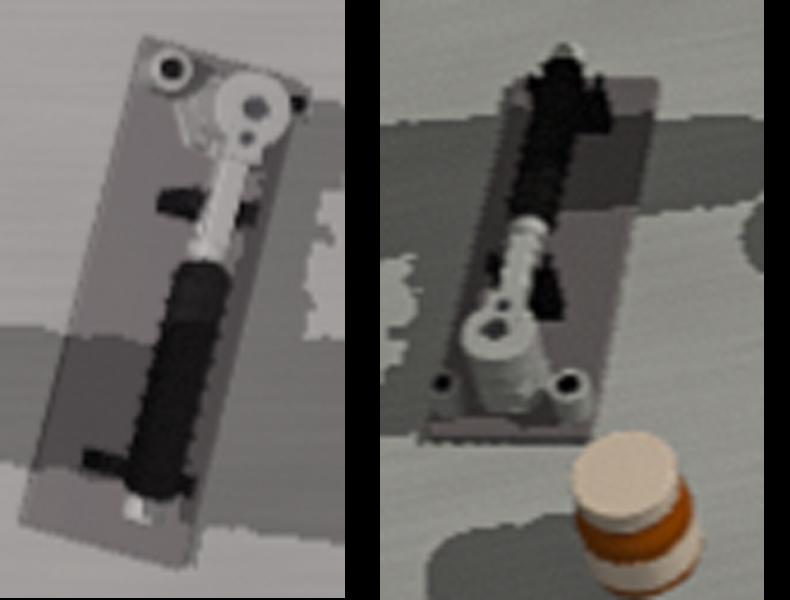

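The head is at crop (253,108), against (250,110) at the start (about 1 to 2 mm), and the end cap at (138,509) against (140,510). The wrench lies in both saddles, with the arm clear and the jar untouched. Handing in.

```bash
python3 -c "
from h import *
print(env.hand_in())"
```

```text
the job is handed in; nothing more can be done
None
```

I did the whole job and handed it in at about 22.5 s on the robot's clock, well inside the 72 s limit. The hand-in gives no verdict, so the checks below are my own.

- **Seating:** The socket slid onto the nut almost without force and met the washer with its mouth at z ≈ 0.079 m, with the wrench level.
- **Click:** I turned it clockwise about 0.6 rad before it came tight. The moment at the wrench pivot rose to about 0.9 N m, then fell to about 0.6 as I turned on. From that I put the break-over at about 0.06 rad, between the 0.03 needed and the 0.12 limit. I stopped there, but the force readings are noisy and the camera could not show the break-over directly.
- **Lift-off:** I eased back until the load was about zero, then lifted straight up. A picture afterwards shows the nut clearly turned from its first position.
- **Wrench in its case:** It lies in both saddles, with the head and end cap within about 2 mm of where they were.
- **At the end:** The arm is clear with the gripper open. The jar is in place; I kept clear of the bowl and bottle but did not check them in a final picture.
- **Disagreements:** The two cameras disagreed by about 1–2 mm on the nut's axis, so I used a value in between. That left a steady 5–9 N push along the handle while turning.

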